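# Turn the vial rack round, load it into the bay and latch it

### The arm

A 6-joint arm with a two-finger parallel gripper is mounted at the origin on the work surface. World frame = base frame: x ahead of the robot, y to its left, z up, the work surface at z = 0. Lengths are in m, angles in degrees, forces in N, time in s.
With the tool pointing down it reaches from about 0.35 to 0.85 m from the base axis. Payload 8.1 kg.
Tool frame: the origin (TCP) lies on the centre line of the jaws, within the pads' length; the fingertips stand 17 mm ahead of it and the grasp point (between the pads) lies 2 mm behind it; z points along the fingers, y is the direction in which the jaws open and shut (so a half turn about z gives the same grasp; the last joint's range is limited). The gripper opens to 85 mm and grips with 20 to 120 N. Pads are 22 mm wide; open, the fingers measure 114 mm over their backs; the gripper's body (76 mm by 85 mm) begins 54 mm behind the grasp point. The pads swing forward as they close: fully open they stand 13 mm farther back than shut.
Start: joints at [-75.883, 7.471, 85.268, -0, 87.261, -4.893], TCP at [0.195, -0.567, 0.248] pointing down, gripper open.
Joint ranges: [-169.43, 169.43], [-51.17, 129.36], [1.28, 143.12], [-76.62, 256.62], [0, 156.53], [-152.29, 152.29]. Speed limits (degrees/s): [136.94, 136.94, 159.86, 180, 180, 180].

### API

Orientations are given as a 3x3 rotation matrix whose columns are the frame's x, y, z axes.
In Python, from cell import bot, effector, planner, readout, vision, close_job gives the robot as it stands. Calls block until the motion is done:
- bot.goto(position, orientation): joint-space move of the TCP to a pose.
- bot.move_straight(position, attitude=None, rate=0.15): straight line of the TCP; attitude=None keeps the orientation; rate is the mean speed in m/s.
- bot.move_joints(angles): joint-space move.
- effector.command_gripper(opening, strength=None): finger opening in m; strength is the grip in N (None keeps the last); returns when the fingers have stopped.
- bot.wait(seconds).
- planner.solve_ik(position, orientation): joint angles nearest the present ones, or None.
- readout.get_obs(): the state.
- vision.capture(name): name is "scene" or "side" or "wrist"; returns the picture (420x560x3 uint8, red, green, blue); there is no depth.
- vision.calibration(name): a dict with "fov_y" (degrees; the focal length in pixels is half the picture's height over the tangent of half this angle, whatever the lens; pixels are square), "cx", "cy" (the principal point, pixels), "R" (3x3) and "t" (3): a world point X has camera coordinates R X + t; the wrist camera has in their place "mount" (4x4, takes a point from camera to tool coordinates, whose origin is the TCP and whose axes are the flange's). Camera axes: x right, y down, z forward; pixel columns grow to the right and rows downward; lengths in m; the calibration is good to about 2 mm. A picture is of the moment at which its call begins: read the wrist's pose just before it. calibration takes no time and is no camera call.
A pose or a line that the arm cannot do raises bot.MotionError and nothing moves.
- close_job(): hands the job in, once; it reports no verdict.
Trained networks look in the newest picture that a camera, given by its name, has taken for a name from the list of things; names that differ only in an ending like _2 or _b are one class to them, and where a whole thing is asked for, a point or a joint stands for the part that bears it (a point fixed in the world has none). Each returns a list of dicts, best first, with "score" (0 to 1); they miss things now and then, are a little off and sometimes report something else, mostly with a low value. They report only what shows in the picture. A call takes as long as a camera call. They do not tell look-alikes from the thing itself.
- vision.search_frame(name, camera): "point" ([column, row] in pixels, amid what is visible of it).
- vision.spot_point(name, camera): "point" ([column, row] in pixels: a listed point, or the origin of a listed thing).
The state is a dict: "clock": time; "joints": joint angles; "qvel": joint speeds; "joint_torque": joint torques, N m; "eef_pos": TCP position; "tool_rot": TCP orientation; "ft_force": force on the tool from outside, world axes, zero at the start; "wrist_torque": the same for the moment, N m; "gripper_width": finger opening in m.
Only numpy, scipy, OpenCV 4.12 (cv2) and the standard library are available. Lean on these libraries where they do the work, as an engineer would, in place of code of your own. Each camera call takes 0.05 s, during which the arm holds its last target.

### The job

The vial rack was set down back to front: pick it up by its handle, turn it end for end and, keeping it level, slide it nose first between the rails of the loading bay until its broad end plate is flush against the rail ends. Then let go and swing the bay's open latch arm fully shut across the mouth behind the end plate. Leave everything else on the table where it stands.

Things in the scene. Friction and masses are not known exactly. Their poses are not given: they have to be found in the camera images.
- rack_mid (a point): Loose aluminium vial rack, two decks, 0.3 to 0.65 kg, white-capped vials fixed in it, grey carrying handle on top; 148 mm long, 105 mm tall. Point: on its centre line, 52 mm above its underside. x along its length to the nose, y across, z up. Starts flat on table, nose about towards the robot. Base plate 78 mm wide, 6 mm thick, x -70 to +70 mm. Upper deck 50 mm wide; vial caps reach 50 mm high.
- rack_handle (a point): Centre of the rack's handle bar, straight above the rack's centre, 89 mm above its underside. The bar is 76 mm long along the rack's x, 14 mm thick across (y), 32 mm tall (73 to 105 mm above the underside). Same axes as the rack.
- rack_nose (a point): Middle of the rack's front (nose) edge, 70 mm ahead (+x) of the rack's centre, 3 mm above its underside. The base plate's last 18 mm taper here from 78 to 58 mm wide, so this end enters the rails. Same axes as the rack.
- rack_endplate (a point): Outer face of the upright end plate at the rack's other end, 78 mm behind (-x) the rack's centre, 14 mm above its underside. The plate is 92 mm wide, 28 mm tall, 8 mm thick: too broad to go between the rails. Same axes as the rack.
- bay: Fixed loading bay: aluminium deck, two steel rails, white box behind. Origin: middle of the rails' mouth, at table height. x from the mouth inwards (the way the rack slides in, away from the robot), y left, z up. Deck x -110 to +190 mm, 164 mm wide, top 8 mm above the table. Rails x 0 to 150 mm, inner walls 82 mm apart, 106 mm outside, tops 26 mm above the table; box 70 mm tall from x 153.
- bay_home (a point): Point on the deck's top, 70 mm inside the mouth, midway between the rails: the rack's centre stands over it when fully home, its end plate stopped by the rail ends. The rails' lips overhang inwards, leaving a 62 mm gap, 12 mm above the deck, so the base plate (2 mm free on each side) must enter at the mouth, under the lips. Same axes as the bay.
- latch (a joint): Latch arm angle, rad: 0 = shut (across the mouth, pointing to the bay's -y); grows clockwise seen from above as the arm swings out towards the robot (1.57: points to the bay's -x) and on to the bay's +y side. Stops at 0 and 2.8; starts at 1.9 to 2.6. Friction hinge, 0.06 N m, stays where left. Steel bar 10 mm thick, reaching 95 mm from the pivot, 16 to 28 mm above the table.
- latch_hinge (a point): Latch pivot (vertical axis), at bay x -16, y +66 mm, 22 mm above the table. Its axes turn with the arm and equal the bay's when shut. Shut, the arm passes 3 mm behind the end plate of a fully loaded rack.
- latch_pin (a point): Upright steel pin near the latch arm's end, to move it by: 12 mm diameter, top 74 mm above the table. Point on the pin's axis, 58 mm above the table; at x -4, y -88 mm from the pivot in the arm's axes.
There are look-alikes about, which are no part of the job. What is shaped like the part that bears rack_mid but red is not meant.

How it is judged (in metres and radians):
On the way, in this order (a step that is already met when the one before it is completed fails the run):
1. the rack is fully home between the rails, nose first, with the latch still open (x of rack_nose in the frame of bay between 0.135 and 0.145 m and x of rack_mid in the frame of bay below 0.075 m and z of rack_nose in the frame of bay below 0.018 m and y of rack_nose in the frame of bay between -0.006 and 0.006 m and value of joint latch above 1 rad), for 0.2 s.
2. the latch arm is swung shut behind the end plate (value of joint latch below 0.1 rad), for 0.2 s.
At the end, for the whole second after the job is handed in: The rack lies at rest on the bay's deck, nose inwards, within 5 mm of fully home (nose 140 mm inside the mouth), within 6 mm of the middle and level within 0.06 rad; the latch is within 0.1 rad of shut (x of rack_nose in the frame of bay between 0.135 and 0.145 m and x of rack_mid in the frame of bay below 0.075 m and z of rack_nose in the frame of bay below 0.016 m and y of rack_nose in the frame of bay between -0.006 and 0.006 m and angle between rack_mid's own z axis and vertical below 0.06 rad and value of joint latch below 0.1 rad and linear speed of rack below 0.01 m/s); the robot touches nothing.
It fails at once if the rack is tipped by more than 30 degrees (angle between rack_mid's own z axis and vertical above 0.52 rad).
It fails at once if a bystander is moved by more than 30 mm (distance of any of scissors_jar, lidded_pot, tape_roll, dish_stack, sanitiser, kidney_tray, note_block from where it was at the start of the episode above 0.03 m).
It also fails if it takes over 66 s, if anything falls off the work surface, if the arm or the gripper's body presses on something with over 40 N, if the wrist force passes 120 N, or if a joint passes its speed limit or range.

## Working session

There is one attempt and no reset: what is moved stays moved. The work goes in short steps, each a Python script; the robot and the scene stay as the last script left them, time stands still between calls to the robot, and variables do not carry over. Pictures are saved under pics/ and viewed, and the job is handed in when it is done.

```bash
mkdir -p pics; ls; cat > h.py <<'E'
import numpy as np, cv2
from cell import bot, effector, planner, readout, vision, close_job
def save(n,im): cv2.imwrite('pics/'+n+'.png',cv2.cvtColor(im,cv2.COLOR_RGB2BGR))
def K(c,shape=(420,560)):
    f=shape[0]/2/np.tan(np.radians(c['fov_y'])/2); return f,c['cx'],c['cy']
def ray(cam,px,obs=None):
    c=vision.calibration(cam); f,cx,cy=K(c)
    d=np.array([(px[0]-cx)/f,(px[1]-cy)/f,1.])
    if cam=='wrist':
        M=np.array(c['mount']); Rt=np.array(obs['tool_rot']); p=np.array(obs['eef_pos'])
        o=Rt@M[:3,3]+p; d=Rt@M[:3,:3]@d
    else:
        R=np.array(c['R']);t=np.array(c['t']); o=-R.T@t; d=R.T@d
    return o,d/np.linalg.norm(d)
def atz(cam,px,z,obs=None):
    o,d=ray(cam,px,obs); return o+d*(z-o[2])/d[2]
def proj(cam,X,obs=None):
    c=vision.calibration(cam); f,cx,cy=K(c); X=np.array(X)
    if cam=='wrist':
        M=np.array(c['mount']); Rt=np.array(obs['tool_rot']); p=np.array(obs['eef_pos'])
        x=M[:3,:3].T@(Rt.T@(X-p)-M[:3,3])
    else: x=np.array(c['R'])@X+np.array(c['t'])
    return np.array([cx+f*x[0]/x[2],cy+f*x[1]/x[2]])
def tri(r1,r2):
    (o1,d1),(o2,d2)=r1,r2
    A=np.stack([d1,-d2],1); s=np.linalg.lstsq(A,o2-o1,rcond=None)[0]
    a,b=o1+s[0]*d1,o2+s[1]*d2; return (a+b)/2,np.linalg.norm(a-b)
E
python3 - <<'E'
from h import *
for n in ['scene','side','wrist']:
    im=vision.capture(n); save(n+'0',im); print(n,vision.calibration(n))
    for t in ['rack_mid','rack_handle','rack_nose','rack_endplate','bay','bay_home','latch','latch_hinge','latch_pin']:
        try: print(t,[(np.round(r['point'],1).tolist(),round(r['score'],2)) for r in vision.spot_point(t,n)][:4])
        except Exception as e: print(t,e)
print(readout.get_obs()['clock'])
E
```

```text
pics
scene {'fov_y': 52.43859911864883, 'cx': 280.33453532146626, 'cy': 210.49873865970025, 'R': array([[-0.85174258,  0.52389971,  0.00797911],
       [ 0.44278015,  0.72783569, -0.523642  ],
       [-0.28014338, -0.4424752 , -0.85190104]]), 't': array([ 0.39061372, -0.15118065,  1.11311859])}
rack_mid [([285.6, 144.4], 0.88), ([415.6, 265.3], 0.75), ([212.9, 166.8], 0.64)]
rack_handle [([422.9, 255.4], 0.88), ([209.5, 160.8], 0.81), ([294.8, 131.1], 0.59)]
rack_nose [([235.3, 163.7], 0.91), ([435.3, 299.9], 0.68), ([309.9, 156.4], 0.62)]
rack_endplate [([186.9, 196.7], 0.85), ([257.3, 147.0], 0.82), ([386.8, 243.4], 0.8)]
bay [([279.4, 330.1], 0.8)]
bay_home [([247.8, 338.0], 0.9)]
latch it knows: bay, bay_home, latch_hinge, latch_pin, rack_endplate, rack_handle, rack_mid, rack_nose
latch_hinge [([302.0, 355.5], 0.64)]
latch_pin [([343.9, 370.3], 0.64)]
side {'fov_y': 49.7051338537308, 'cx': 281.70626949293944, 'cy': 210.18187859519702, 'R': array([[ 0.99749584, -0.07023183, -0.00833954],
       [-0.06032738, -0.78336646, -0.61862557],
       [ 0.03691429,  0.61757953, -0.78564169]
[... 579 characters left out ...]
, 142.2], 0.78)]
latch_pin [([290.7, 112.2], 0.59)]
wrist {'fov_y': 62.74720159746613, 'cx': 285.9445633981255, 'cy': 205.27791486445605, 'mount': array([[-1.12429807e-03, -9.65880748e-01, -2.58984781e-01,
         6.57429666e-02],
       [ 9.99999183e-01, -1.24359514e-03,  2.96802974e-04,
        -2.10755217e-04],
       [-6.08748494e-04, -2.58984235e-01,  9.65881357e-01,
        -1.26119416e-01],
       [ 0.00000000e+00,  0.00000000e+00,  0.00000000e+00,
         1.00000000e+00]])}
rack_mid []
rack_handle []
rack_nose []
rack_endplate []
bay []
bay_home []
latch it knows: bay, bay_home, latch_hinge, latch_pin, rack_endplate, rack_handle, rack_mid, rack_nose
latch_hinge []
latch_pin []
1.35
```

View pics/scene0.png

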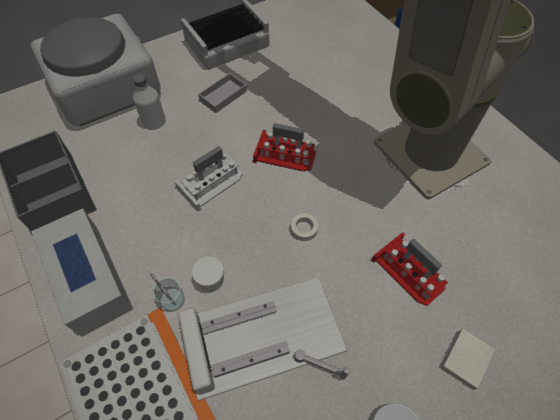

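View pics/side0.png

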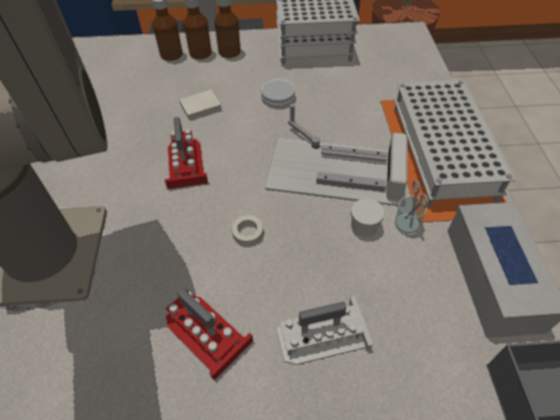

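Candidates for the rack: the red racks at scene (285,144) and (415,265), and the aluminium one at scene (213,167), side (322,326). Red is ruled out, so I choose the aluminium one. It sits between the tape roll at (304,226), the pot at (208,273) and the tray at (222,92). Next I'll check a close crop and triangulate.

```bash
python3 - <<'E'
from h import *
a=cv2.imread('pics/scene0.png')[130:220,160:260]; b=cv2.imread('pics/side0.png')[285:375,265:385]
c=cv2.imread('pics/scene0.png')[290:400,150:360]
d=cv2.imread('pics/side0.png')[90:210,255:420]
r=lambda x,w,h:cv2.resize(x,(w,h),interpolation=cv2.INTER_CUBIC)
cv2.imwrite('pics/crop0.png',np.vstack([np.hstack([r(a,330,300),r(b,400,300)]),np.hstack([r(c,400,280),r(d,330,280)])]))
S={'handle':((209.5,160.8),(324.3,314.2)),'mid':((212.9,166.8),(322.6,325.9)),'nose':((235.3,163.7),(280.2,345.)),'end':((186.9,196.7),(365.3,323.5)),
'bay':((279.4,330.1),(318.3,169.2)),'hinge':((302,355.5),(316.9,142.2)),'pin':((343.9,370.3),(290.7,112.2))}
Z=dict(handle=.089,mid=.052,nose=.003,end=.014,bay=0,hinge=.022,pin=.058)
for k,(p,q) in S.items():
    X,e=tri(ray('scene',p),ray('side',q)); print(k,X.round(4),round(e,4),'planes',atz('scene',p,Z[k])[:2].round(4),atz('side',q,Z[k])[:2].round(4))
print('home',atz('scene',(247.8,338),.008).round(4))
E
```

```text
handle [ 0.5269 -0.2089  0.0846] 0.0065 planes [ 0.5249 -0.2046] [ 0.5295 -0.2119]
mid [ 0.523  -0.2138  0.0529] 0.0117 planes [ 0.5172 -0.2129] [ 0.5287 -0.2152]
nose [ 0.4557 -0.2249  0.009 ] 0.0032 planes [ 0.4524 -0.229 ] [ 0.4574 -0.223 ]
end [ 0.6049 -0.1972  0.0106] 0.0078 planes [ 0.6017 -0.1935] [ 0.608  -0.1997]
bay [ 0.5754  0.1897 -0.0042] 0.0038 planes [0.5779 0.1903] [0.5729 0.1865]
hinge [0.5732 0.2582 0.018 ] 0.0083 planes [0.5698 0.2599] [0.5763 0.2524]
pin [0.5224 0.3271 0.0526] 0.0035 planes [0.5253 0.3272] [0.5202 0.3214]
home [0.6411 0.1728 0.008 ]
```

View pics/crop0.png

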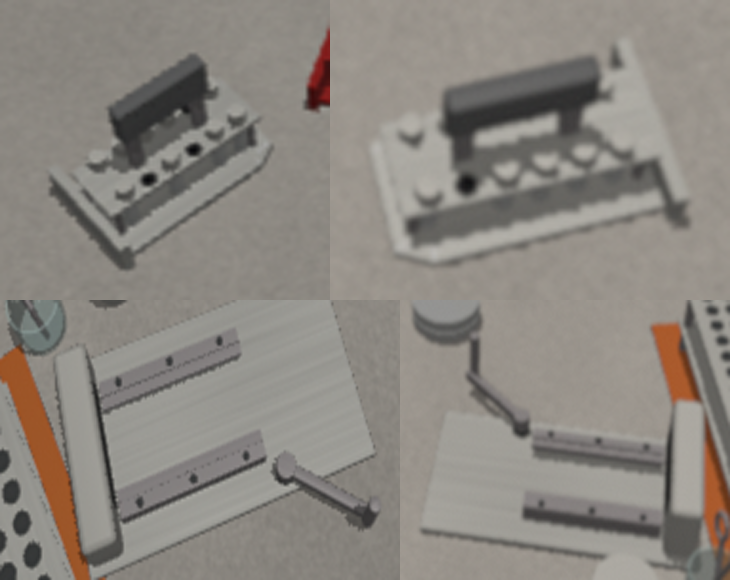

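The crop confirms it: aluminium rack, tapered nose towards the robot, end plate at the far end. In the bay crop the latch arm swings out with its pin on the far left. Next I'll plan wrist options and look from above.

```bash
cat >> h.py <<'E'
def down(th):
    c,s=np.cos(np.radians(th)),np.sin(np.radians(th)); return np.array([[c,s,0],[s,-c,0],[0,0,-1.]])
E
python3 - <<'E'
from h import *
print(readout.get_obs()['tool_rot'].round(2) if hasattr(readout.get_obs()['tool_rot'],'round') else readout.get_obs()['tool_rot'])
for th in (190,10,-170):
  for p in ([.526,-.21,.25],[.526,-.21,.087]): print('grasp',th,np.round(planner.solve_ik(p,down(th)),1) if planner.solve_ik(p,down(th)) is not None else None)
for th in (-13,167):
  for p in ([.50,.21,.2],[.64,.173,.1]): 
    q=planner.solve_ik(p,down(th)); print('bay',th,None if q is None else np.round(q,1))
E
```

```text
[[ 0.95  0.33 -0.  ]
 [ 0.33 -0.95 -0.  ]
 [-0.    0.   -1.  ]]
grasp 190 [ -27.     2.2   90.6   -0.    87.1 -127. ]
grasp 190 [ -27.    10.1   99.8   -0.    70.1 -127. ]
grasp 10 [-27.    2.2  90.6  -0.   87.1  53. ]
grasp 10 [-27.   10.1  99.8  -0.   70.1  53. ]
grasp -170 [ -27.     2.2   90.6   -0.    87.1 -127. ]
grasp -170 [ -27.    10.1   99.8   -0.    70.1 -127. ]
bay -13 [ 1.740e+01  1.000e-01  9.800e+01 -0.000e+00  8.190e+01  1.204e+02]
bay -13 [ 10.7  23.2  82.6  -0.   74.2 113.7]
bay 167 [ 17.4   0.1  98.   -0.   81.9 -59.6]
bay 167 [ 10.7  23.2  82.6  -0.   74.2 -66.3]
```

```bash
python3 - <<'E'
from h import *
bot.goto([.52,.20,.36],down(-13))
o=readout.get_obs(); im=vision.capture('wrist'); save('w_bay',im); np.save('w_bay.npy',dict(o),allow_pickle=True)
for t in ['bay','bay_home','latch_hinge','latch_pin']:
    print(t,[(np.round(r['point'],1).tolist(),round(r['score'],2)) for r in vision.spot_point(t,'wrist')][:3])
bot.goto([.50,-.21,.28],down(10))
o=readout.get_obs(); im=vision.capture('wrist'); save('w_rack',im); np.save('w_rack.npy',dict(o),allow_pickle=True)
for t in ['rack_mid','rack_handle','rack_nose','rack_endplate']:
    print(t,[(np.round(r['point'],1).tolist(),round(r['score'],2)) for r in vision.spot_point(t,'wrist')][:3])
print(readout.get_obs()['clock'],o['eef_pos'])
E
```

```text
bay [([282.9, 118.3], 0.81)]
bay_home [([286.4, 64.6], 0.77)]
latch_hinge [([237.4, 131.1], 0.98), ([183.6, 186.5], 0.53)]
latch_pin []
rack_mid [([242.0, 321.3], 0.6), ([295.1, 153.2], 0.55)]
rack_handle [([289.4, 158.8], 0.97), ([234.7, 340.4], 0.72)]
rack_nose [([202.3, 323.9], 0.65)]
rack_endplate [([297.1, 273.2], 0.98), ([294.1, 73.0], 0.81)]
6.3417 [ 0.50043998 -0.20934556  0.28033614]
```

```bash
sleep 1
```

```text
(no output)
```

View pics/w_bay.png

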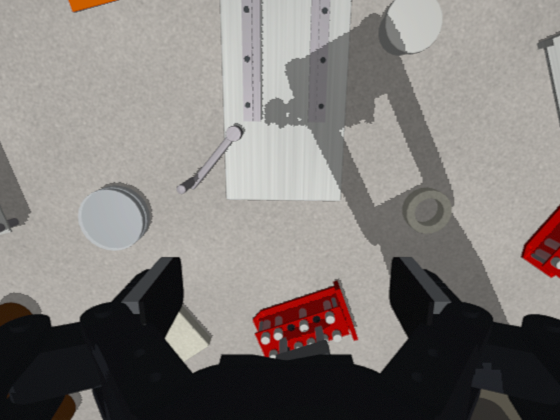

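View pics/w_rack.png

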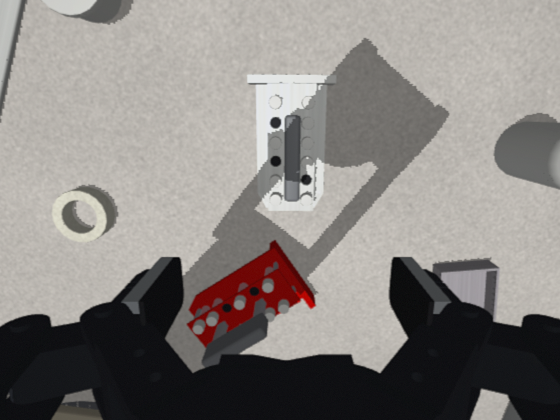

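Bay view: rails run almost vertically, mouth at row ~121. Hinge at (235,131), pin at (183,187), dish stack close by at (115,218). Rack view: end plate at row ~77, nose at (292,209), handle bar (286–299, 115–200). I'll enlarge both to read edges.

```bash
python3 - <<'E'
import cv2,numpy as np
a=cv2.imread('pics/w_bay.png')[0:210,165:365]; cv2.imwrite('pics/z1.png',cv2.resize(a,None,fx=2.85,fy=2.85,interpolation=cv2.INTER_CUBIC))
a=cv2.imread('pics/w_rack.png')[65:220,235:345]; cv2.imwrite('pics/z2.png',cv2.resize(a,None,fx=3.8,fy=3.8,interpolation=cv2.INTER_CUBIC))
E
```

```text
(no output)
```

View pics/z1.png

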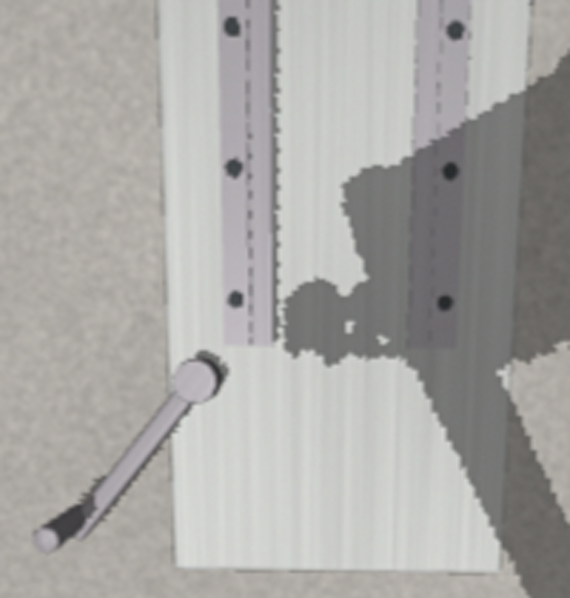

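View pics/z2.png

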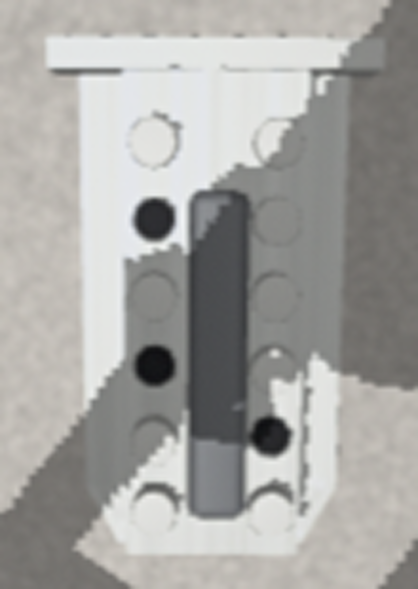

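```bash
python3 - <<'E'
from h import *
from scipy.optimize import least_squares
ob=np.load('w_bay.npy',allow_pickle=True).item(); orr=np.load('w_rack.npy',allow_pickle=True).item()
zb=lambda x,y:(165+x/2.85-.3,y/2.85-.3); zr=lambda x,y:(235+x/3.8-.3,65+y/3.8-.3)
def fit(pts,cams,x0):
    # pts: local xyz, px, cam, obs
    def res(p):
        c,s=np.cos(p[2]),np.sin(p[2]); r=[]
        for l,px,cam,o in pts:
            X=[p[0]+c*l[0]-s*l[1],p[1]+s*l[0]+c*l[1],l[2]]; r+=list(proj(cam,X,o)-px)
        return np.array(r)
    s=least_squares(res,x0,loss='soft_l1'); return s.x,res(s.x).reshape(-1,2)
bp=[((0,.053,.026),zb(225,345)),((0,-.053,.026),zb(456,348)),((0,.031,.026),zb(272,345)),((0,-.031,.026),zb(408,348)),((-.11,.082,.008),zb(177,567)),((-.11,-.082,.008),zb(500,570))]
p,r=fit([(l,q,'wrist',ob) for l,q in bp],None,[.575,.19,-.2]); print('bay',p[:2].round(4),np.degrees(p[2]).round(2),r.round(1).tolist())
sc=[((232,27),(455,30)),((234,168),(450,171)),((236,299),(445,303))]
for a,b in sc:
    A,B=atz('wrist',zb(*a),.026,ob),atz('wrist',zb(*b),.026,ob); m=(A+B)/2; d=A-B
    c,s=np.cos(p[2]),np.sin(p[2]); e=m[:2]-p[:2]; print('screw mid bay',[round(c*e[0]+s*e[1],4),round(-s*e[0]+c*e[1],4)],'sep',np.hypot(*d[:2]).round(4),'yaw',np.degrees(np.arctan2(d[1],d[0])).round(2)-90)
H=atz('wrist',zb(197,380),.03,ob); P=atz('wrist',zb(47,541),.074,ob); 
hw=p[:2]+[c*-.016-s*.066,s*-.016+c*.066]; print('hinge seen',H[:2].round(4),'model',hw.round(4),'pin',P.round(4))
for h0 in (H[:2],hw):
    v=P[:2]-h0; vb=np.array([c*v[0]+s*v[1],-s*v[0]+c*v[1]]); print('r',np.hypot(*v).round(4),'ang',(np.arctan2(-vb[0],-vb[1])-np.arctan2(.004,.088)).round(3))
rp=[((.038,.007,.105),zr(189,517)),((.038,-.007,.105),zr(247,517)),((-.038,.007,.105),zr(189,192)),((-.038,-.007,.105),zr(247,192)),
((.07,.029,.006),zr(130,553)),((.07,-.029,.006),zr(297,553)),((-.078,.046,.028),zr(47,38)),((-.078,-.046,.028),zr(385,38))]
# left in img = ? try both
for sg in (1,-1):
    q,r=fit([((l[0],sg*l[1],l[2]),x,'wrist',orr) for l,x in rp],None,[.526,-.21,np.radians(190)]); print('rack',q[:2].round(4),np.degrees(q[2]).round(2),abs(r).max().round(1),r.round(1).tolist())
E
```

```text
bay [0.5748 0.189 ] -13.77 [[-0.4, -0.2], [0.2, -0.3], [0.1, 0.0], [0.1, -0.5], [-0.7, 0.6], [0.5, 0.8]]
screw mid bay [np.float64(0.1298), np.float64(-0.0)] sep 0.0939 yaw -13.790000000000006
screw mid bay [np.float64(0.0746), np.float64(0.0)] sep 0.0941 yaw -13.849999999999994
screw mid bay [np.float64(0.0196), np.float64(0.0001)] sep 0.0941 yaw -14.170000000000002
hinge seen [0.575 0.256] model [0.575  0.2569] pin [0.5252 0.3298 0.074 ]
r 0.089 ang 2.262
r 0.0883 ang 2.256
rack [ 0.527  -0.2104] 189.96 89.0 [[15.7, 1.3], [-15.1, 1.3], [16.7, -0.1], [-15.1, -0.1], [45.9, -2.9], [-46.2, -2.9], [89.0, 0.0], [-89.0, 0.0]]
rack [ 0.527  -0.2101] 189.92 2.9 [[-0.2, 1.3], [0.1, 1.3], [-0.2, -0.1], [1.1, -0.1], [-2.5, -2.9], [1.6, -2.9], [-0.3, -0.0], [-0.2, 0.1]]
```

Residuals are under 1 px for the bay and for the handle bar, and the latch reads 2.26 rad, within the stated range. Going to grasp.

```bash
python3 - <<'E'
from h import *
R=down(9.92)
bot.goto([.527,-.2102,.17],R)
bot.move_straight([.527,-.2102,.0875],rate=.12)
print(effector.command_gripper(0.0,60)); o=readout.get_obs(); print(o['gripper_width'],o['ft_force'])
bot.move_straight([.527,-.2102,.13],rate=.08)
bot.move_straight([.527,-.2102,.24],rate=.2)
o=readout.get_obs(); print(o['gripper_width'],np.round(o['ft_force'],2),np.round(o['wrist_torque'],2),o['clock'],o['eef_pos'])
im=vision.capture('wrist'); save('w_held',im); np.save('w_held.npy',dict(o),allow_pickle=True)
save('side_held',vision.capture('side'))
E
```

```text
False
0.013267630842648677 [-1.3367836   2.25745572  3.36547062]
0.013381117020788869 [-0.49  0.42 -6.55] [-0.03  0.04 -0.02] 9.7333 [ 0.52633378 -0.20989576  0.23832381]
```

View pics/w_held.png

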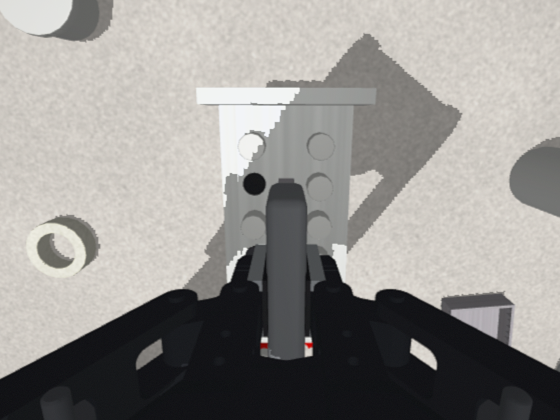

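View pics/side_held.png

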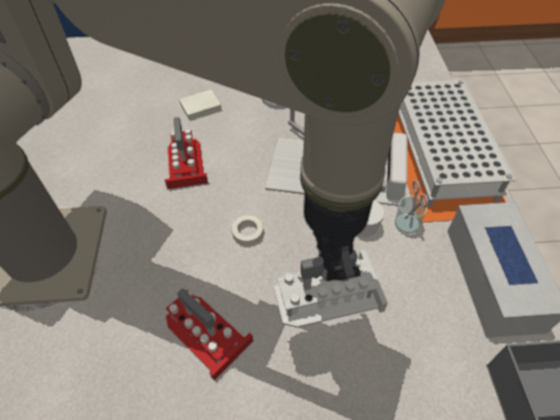

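The rack is held level and centred: end plate corners (197,88) and (375,88), handle end (287,187), gripper width 13.4 mm. Next, carry it high, turn it, and hover before the mouth.

```bash
cat >> h.py <<'E'
B=np.array([.5748,.189]); BY=np.radians(-13.77)
BR=np.array([[np.cos(BY),-np.sin(BY)],[np.sin(BY),np.cos(BY)]])
def bw(x,y,z): return [*(B+BR@np.array([x,y])),z]
def wb(p): return BR.T@(np.array(p)[:2]-B)
RB=down(180-13.77)
E
python3 - <<'E'
from h import *
print(np.round(planner.solve_ik(bw(-.10,0,.24),RB),1))
bot.goto([.50,0,.26],down(90))
bot.goto(bw(-.10,0,.24),RB)
bot.move_straight(bw(-.10,0,.13),rate=.15)
bot.wait(.3)
o=readout.get_obs(); print(o['gripper_width'],np.round(o['ft_force'],2),o['clock'],wb(o['eef_pos']).round(4),o['eef_pos'][2],np.array(o['tool_rot'])@[1,0,0])
im=vision.capture('wrist'); save('w_pre',im); np.save('w_pre.npy',dict(o),allow_pickle=True)
save('side_pre',vision.capture('side')); save('scene_pre',vision.capture('scene'))
E
```

```text
[ 18.4  -4.3  98.1  -0.   86.2 -57.8]
0.013294572568639052 [-0.08 -0.5  -5.41] 12.8583 [-0.0996  0.0003] 0.13086579357879446 [-0.97127074  0.23797391 -0.00124838]
```

View pics/side_pre.png

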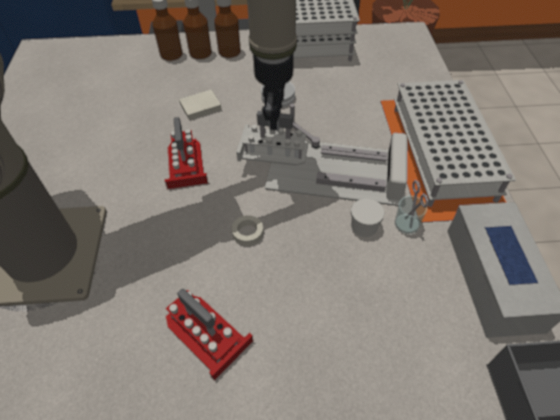

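View pics/scene_pre.png

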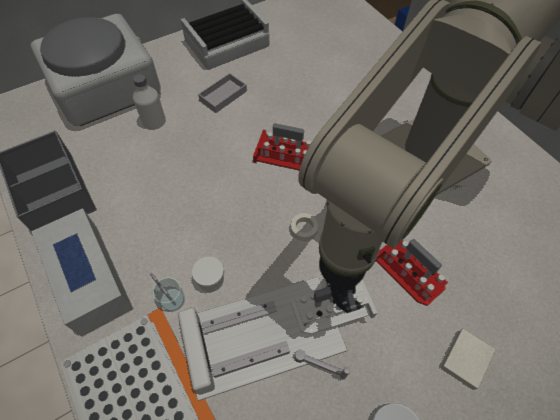

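View pics/w_pre.png

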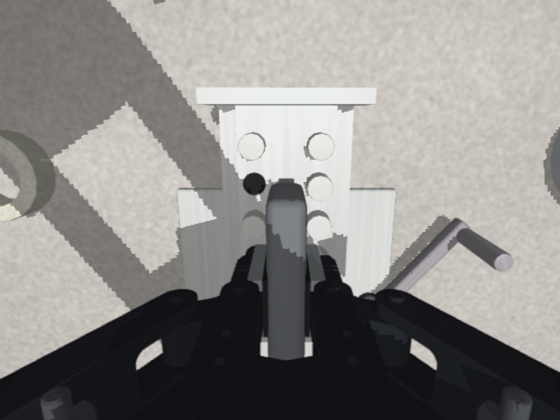

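The rack is centred on the deck: end plate columns 197–375 and deck corners 178–394 both centre on 286, and the rows are parallel. Next: touch down on the deck, raise slightly, insert.

```bash
python3 - <<'E'
from h import *
bot.move_straight(bw(-.088,0,.106),rate=.1); bot.wait(.2)
f0=readout.get_obs()['ft_force'][2]; z=.106
while z>.090:
    z-=.001; bot.move_straight(bw(-.088,0,z),rate=.03); o=readout.get_obs()
    df=o['ft_force'][2]-f0
    if df>2: break
print('touch cmd',z,'act',o['eef_pos'][2],'df',df,o['wrist_torque'],o['clock'])
z+=.003
bot.move_straight(bw(-.088,0,z),rate=.03); bot.wait(.1)
o=readout.get_obs(); print(o['eef_pos'][2],wb(o['eef_pos']),o['ft_force'])
open('z.txt','w').write(str(z))
save('w_pre2',vision.capture('wrist')); save('scene_pre2',vision.capture('scene')); save('side_pre2',vision.capture('side'))
a=cv2.imread('pics/scene_pre2.png')[270:400,170:390];b=cv2.imread('pics/side_pre2.png')[90:210,220:420]
cv2.imwrite('pics/z3.png',np.hstack([cv2.resize(a,(400,236)),cv2.resize(b,(400,236))]))
E
```

```text
touch cmd 0.09499999999999999 act 0.09566773727187247 df 7.0944596243022255 [-0.22365766  0.46527588  0.04146587] 16.375
0.09767237413906206 [-8.81557619e-02 -4.18723482e-05] [ 0.04534256 -0.00890053 -5.79797607]
```

View pics/z3.png

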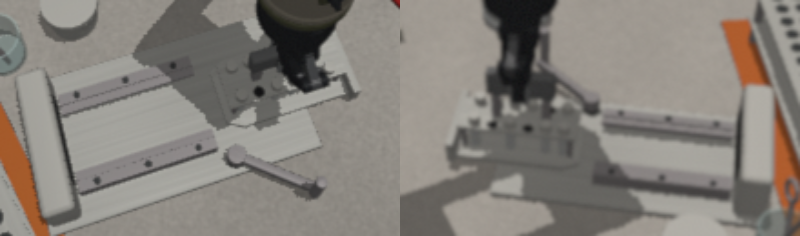

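Touched at z≈0.0957, matching deck height plus grasp height, and now raised about 2 mm; the nose points at the mouth in both views. Sliding in with force checks.

```bash
python3 - <<'E'
from h import *
z=float(open('z.txt').read()); x=-.088
f0=np.array(readout.get_obs()['ft_force'])
while x<.076:
    x+=.006 if x<.055 else .002
    bot.move_straight(bw(x,0,z),rate=.06); o=readout.get_obs()
    f=np.array(o['ft_force'])-f0; fb=BR.T@f[:2]; e=wb(o['eef_pos'])
    print(round(x,3),e.round(4),fb.round(1),f[2].round(1),np.round(o['wrist_torque'][2],2))
    if fb[0]<-8 or abs(fb[1])>12 or abs(f[2])>12: print('stop');break
print(o['clock'],o['gripper_width'])
save('scene_in',vision.capture('scene')); save('side_in',vision.capture('side')); save('w_in',vision.capture('wrist'))
E
```

```text
-0.082 [-0.0815  0.    ] [-0.3 -0.2] 0.4 0.02
-0.076 [-0.0755 -0.    ] [-0.5  0.2] -0.9 0.0
-0.07 [-0.0696  0.    ] [-1.  -0.1] 0.1 -0.07
-0.064 [-0.0636  0.    ] [-1.   1.6] -0.3 0.03
-0.058 [-0.0576 -0.    ] [-1.  -0.6] -1.6 0.03
-0.052 [-0.0516  0.    ] [-0.6 -0.5] 0.5 -0.02
-0.046 [-0.0456  0.    ] [-1.  -0.2] -0.4 0.02
-0.04 [-0.0396 -0.    ] [ 0.1 -0.3] -0.1 -0.03
-0.034 [-0.0336  0.    ] [-0.8  0.3] 0.4 -0.01
-0.028 [-0.0276  0.    ] [-1.2  0.6] 0.4 0.05
-0.022 [-0.0216 -0.    ] [-1.1  0.1] -1.0 0.01
-0.016 [-0.0156 -0.    ] [-1.2 -0.3] 0.6 -0.0
-0.01 [-0.0096 -0.    ] [-0.8  1.4] -1.0 -0.02
-0.004 [-0.0036 -0.    ] [-0.7  0.2] 0.5 -0.04
0.002 [ 0.0024 -0.    ] [-1.3 -0. ] 0.0 0.01
0.008 [0.0084 0.    ] [-1.4 -0.2] -0.2 0.01
0.014 [ 0.0144 -0.    ] [-1.   0.2] -0.2 0.03
0.02 [0.0204 0.    ] [-0.  -0.7] -0.8 -0.05
0.026 [ 0.0264 -0.    ] [-0.9  0. ] 0.4 0.04
0.032 [ 0.0324 -0.    ] [-0.8  0.4] -0.4 0.04
0.038 [ 0.0384 -0.    ] [-0.3  0.9] -0.3 -0.03
0.044 [ 0.0444 -0.    ] [-0.2 -0.1] -0.3 -0.1
0.05 [ 0.0503 -0.    ] [-1.1  0.9] -0.4 -0.02
0.056 [ 0.0563 -0.    ] [-1.4  0.2] -0.5 0.01
0.058 [0.058 0.   ] [0.  0.5] 0.0 0.03
0.06 [ 0.0601 -0.    ] [-1.1  0.3] 0.5 -0.0
0.062 [0.0621 0.    ] [-0.1  0.1] -0.1 0.02
0.064 [ 0.0641 -0.    ] [-0.6  0.4] 0.7 -0.02
0.066 [ 0.0661 -0.    ] [-0.6 -0.2] 0.4 -0.03
0.068 [ 0.0681 -0.    ] [-0.7  0.5] -0.7 0.02
0.07 [ 0.0697 -0.    ] [-1.2  0.6] -0.5 0.0
0.072 [ 0.0705 -0.    ] [-6.4  1.5] 0.7 0.03
0.074 [0.0709 0.    ] [-13.7  -0.5] 4.7 -0.11
stop
25.125 0.013201549732853462
```

Contact came at TCP x≈0.0705, i.e. end plate on the rail ends. Easing the push, lowering onto the deck, releasing.

```bash
python3 - <<'E'
from h import *
z=float(open('z.txt').read())
bot.move_straight(bw(.0715,0,z),rate=.03)
bot.move_straight(bw(.0715,0,z-.0028),rate=.03)
o=readout.get_obs(); print(o['ft_force'],wb(o['eef_pos']),o['eef_pos'][2])
effector.command_gripper(.07)
e=readout.get_obs(); print(e['gripper_width'],wb(e['eef_pos']))
bot.move_straight(bw(.0705,0,.24),rate=.2)
# look from mouth side
bot.goto(bw(-.06,0,.32),down(-13.77))
o=readout.get_obs(); save('w_home',vision.capture('wrist')); np.save('w_home.npy',dict(o),allow_pickle=True)
for t in ['rack_endplate','rack_handle','rack_nose','latch_pin','latch_hinge']:
    print(t,[(np.round(r['point'],1).tolist(),round(r['score'],2)) for r in vision.spot_point(t,'wrist')][:3])
print(o['clock'])
E
```

```text
[-14.12490793   1.17314103   6.02712909] [0.07051092 0.00021122] 0.09642552560579101
0.06972039337229693 [ 7.16977217e-02 -8.37017225e-06]
rack_endplate [([357.6, 317.0], 0.73), ([287.1, 124.1], 0.58)]
rack_handle [([282.4, 42.8], 0.96)]
rack_nose [([259.6, 346.1], 0.6), ([232.4, 130.3], 0.21)]
latch_pin [([177.7, 192.9], 0.93)]
latch_hinge [([230.9, 129.4], 0.96)]
29.95
```

View pics/w_home.png

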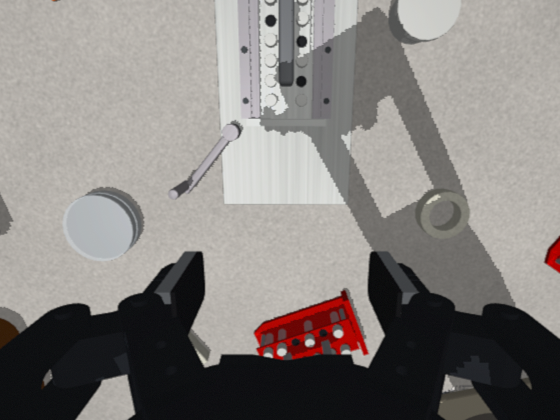

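The rack sits between the rails, its end plate at columns 244–327, row ~122, flush with the rail ends. Latch pin at (177,193) unmoved, gripper well clear of the rack. Check numerically, then push the pin round with closed fingers.

```bash
python3 - <<'E'
from h import *
oh=np.load('w_home.npy',allow_pickle=True).item()
for x in (-.008,0.): print('endplate edge predicted px',x,[proj('wrist',bw(x,y,.036),oh).round(1).tolist() for y in (.046,-.046)])
print('handle end pred',proj('wrist',bw(.032,0,.113),oh).round(1))
print('pin',atz('wrist',(177.7,192.9),.058,oh).round(4))
H=np.array(bw(-.016,.066,0))[:2]
def pose(a,dx,z,dy=-.088):
    t=BY-a; c,s=np.cos(t),np.sin(t)
    return [H[0]+c*dx-s*dy,H[1]+s*dx+c*dy,z], down(np.degrees(t)+180)
a0=2.256
c,s=np.cos(BY-a0),np.sin(BY-a0); print('pin model',H+[c*-.004+s*.088,s*-.004-c*.088])
print([None if (q:=planner.solve_ik(*pose(a,-.03,.062))) is None else np.round(q).tolist() for a in (a0,1.5,.8,0)])
a=cv2.imread('pics/w_home.png')[60:210,150:360]; cv2.imwrite('pics/z4.png',cv2.resize(a,None,fx=3.8,fy=3.8,interpolation=cv2.INTER_CUBIC))
E
```

```text
endplate edge predicted px -0.008 [[246.4, 125.2], [325.7, 125.1]]
endplate edge predicted px 0.0 [[246.1, 118.1], [325.9, 118.0]]
handle end pred [286.1  83.1]
pin [0.5236 0.3304 0.058 ]
pin model [0.52524147 0.3296241 ]
[[28.0, 23.0, 87.0, -0.0, 70.0, 81.0], [26.0, 14.0, 99.0, -0.0, 68.0, 36.0], [21.0, 8.0, 105.0, -0.0, 67.0, -10.0], [13.0, 10.0, 103.0, -0.0, 67.0, -63.0]]
```

View pics/z4.png

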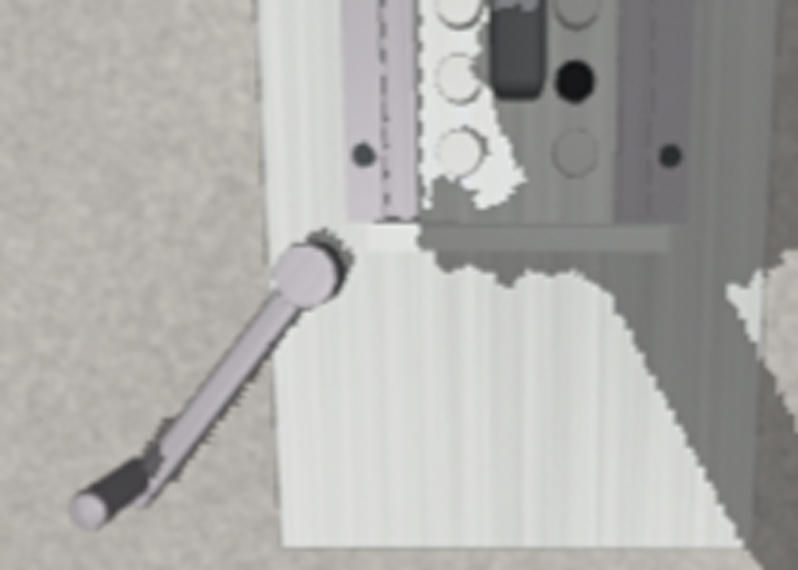

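End plate edge at row ~126 against 125.2 predicted, columns 247–326 against 246–326: home within about 1 mm. The handle end's 3 px excess is its visible side face. Now the latch.

```bash
cat >> h.py <<'E'
H=np.array(bw(-.016,.066,0))[:2]
def pose(a,dx,z,dy=-.088):
    t=BY-a; c,s=np.cos(t),np.sin(t)
    return [H[0]+c*dx-s*dy,H[1]+s*dx+c*dy,z], down(np.degrees(t)+180)
E
python3 - <<'E'
from h import *
effector.command_gripper(0.0,20)
a0=2.256
bot.goto(*pose(a0,-.034,.20))
p,R=pose(a0,-.034,.062); bot.move_straight(p,rate=.12); bot.wait(.1)
f0=np.array(readout.get_obs()['ft_force'])
save('side_l0',vision.capture('side'))
p,R=pose(a0,-.022,.062); bot.move_straight(p,R,rate=.05)
for a in np.arange(a0-.15,.3,-.15):
    p,R=pose(a,-.022,.062); bot.move_straight(p,R,rate=.09)
    f=np.array(readout.get_obs()['ft_force'])-f0
    if np.abs(f).max()>15: print('stop',a,f);break
o=readout.get_obs(); print(a,f.round(1),o['clock'])
save('scene_l1',vision.capture('scene')); save('side_l1',vision.capture('side')); save('w_l1',vision.capture('wrist'))
E
```

```text
0.30600000000000094 [-0.7  0.4  0.4] 37.4417
```

View pics/side_l1.png

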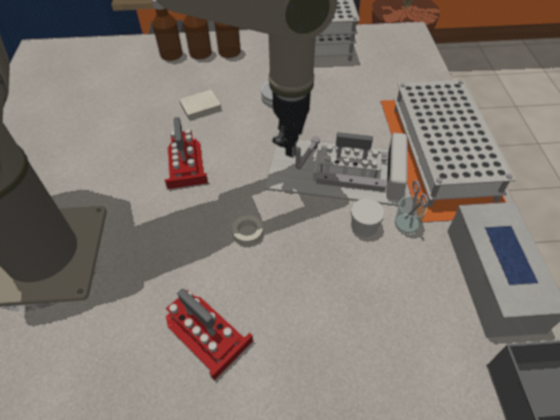

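View pics/scene_l1.png

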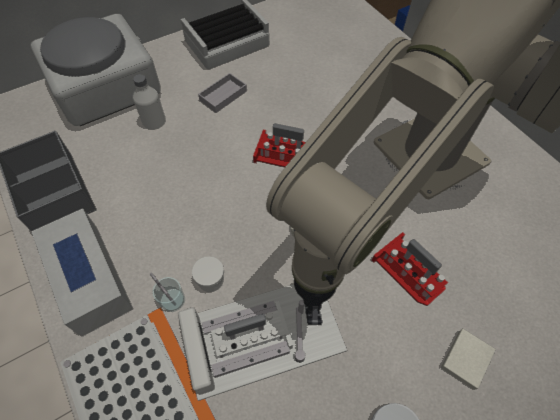

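View pics/w_l1.png

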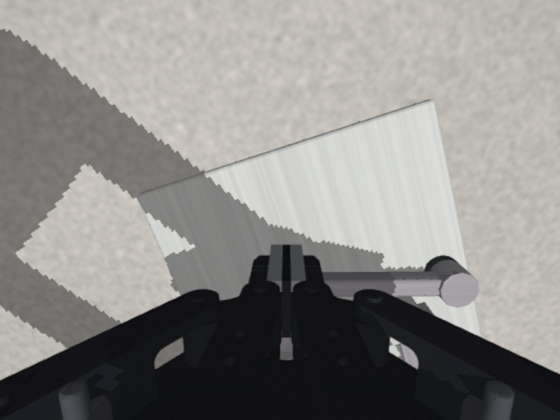

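The arm follows the fingers: in scene it runs from the hinge (300,355) to the pin by the fingers (303,310), nearly across the mouth. Finishing to the stop.

```bash
python3 - <<'E'
from h import *
f0=np.array(readout.get_obs()['ft_force'])
for a in [.25,.2,.15,.1,.06,.03,.01,-.01,-.03,-.05,-.07,-.09]:
    p,R=pose(a,-.022,.062); bot.move_straight(p,R,rate=.05)
    f=BR.T@(np.array(readout.get_obs()['ft_force'])-f0)[:2]; print(a,f.round(1),wb(readout.get_obs()['eef_pos']).round(4))
    if f[0]<-8: break
bot.wait(.2)
p,R=pose(0,-.06,.062); bot.move_straight(p,R,rate=.1)
p,R=pose(0,-.06,.30); bot.move_straight(p,R,rate=.25)
save('scene_end',vision.capture('scene')); save('side_end',vision.capture('side'))
bot.goto(bw(-.06,0,.32),down(-13.77))
o=readout.get_obs(); save('w_end',vision.capture('wrist'))
for x,y,z in ((-.008,.046,.036),(-.008,-.046,.036),(-.02,-.022,.074)): print(proj('wrist',bw(x,y,z),o).round(1))
print('t',o['clock'],vision.spot_point('latch_pin','wrist')[:2],proj('wrist',bw(-.02,-.022,.058),o))
a=cv2.imread('pics/w_end.png')[0:210,150:360]; cv2.imwrite('pics/z5.png',cv2.resize(a,None,fx=2.8,fy=2.8,interpolation=cv2.INTER_CUBIC))
E
```

```text
0.25 [ 0.7 -0.3] [-0.0592 -0.0137]
0.2 [ 0.7 -0.2] [-0.0551 -0.0158]
0.15 [ 1.3 -0.3] [-0.051  -0.0177]
0.1 [ 1.7 -0.6] [-0.0467 -0.0193]
0.06 [ 0.2 -0.7] [-0.0433 -0.0205]
0.03 [ 0.5 -0.1] [-0.0407 -0.0213]
0.01 [ 1.2 -0.4] [-0.0389 -0.0218]
-0.01 [-1.6  0.8] [-0.0375 -0.0222]
-0.03 [-9.6  0.4] [-0.0372 -0.0225]
[246.4 125.2]
[325.7 125.1]
[306.8 137.9]
t 44.4667 [{'point': [305.0, 136.6], 'score': 0.76}] [305.95118123 136.9337047 ]
```

View pics/z5.png

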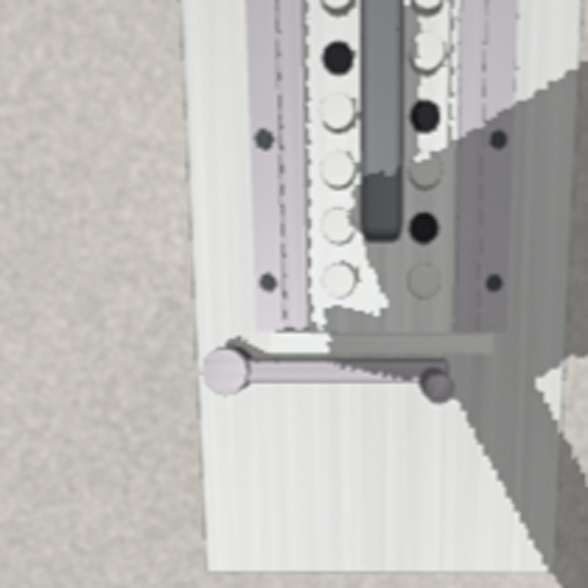

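View pics/side_end.png

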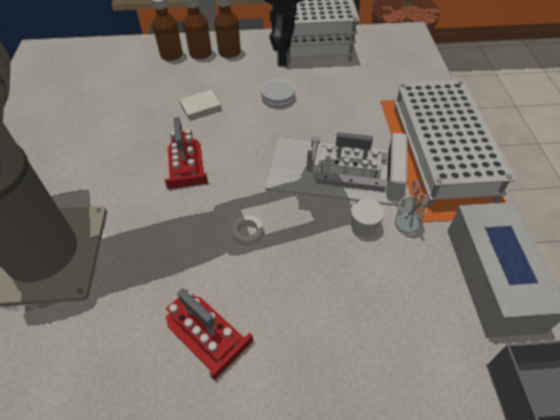

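The latch lies parallel to the end plate across the mouth. The pin is at (305,136.6) against (306,136.9) predicted for shut. The rack is flush, the bystanders are unmoved and the gripper is clear. Handing in.

```bash
python3 -c "
from h import *
close_job()"
```

```text
the job is handed in; nothing more can be done
```

The aluminium rack is fully home in the loading bay, nose first, with the latch swung shut behind it. I handed the job in at about 44.5 s of the 66 s allowed. `close_job()` gives no verdict, so what follows is from my own checks.

**What I did:** I gripped the rack by its handle, turned it end for end, and slid it in about 2 mm above the deck until the end plate met the rail ends. That contact came at tool x ≈ 70.5 mm with about 14 N. I lowered the rack onto the deck, let go, and pushed the latch pin round with closed fingers until it hit its stop (about 10 N).

**Last checks:**
- **Rack:** before I closed the latch, the end plate was within about 1 mm of its predicted fully-home position and centred within about 1 px. In the last pictures it still looks flush against the rails.
- **Latch:** the pin is within about 1 px of where it should be when shut.
- **Surroundings:** the bystanders in the final side picture look unmoved by eye, and the gripper touches nothing.

**Disagreements:**
- The end plate edge read about 0.8 px (1 mm) further out than predicted.
- The handle's end read about 3 px off; I put this down to its visible side face rather than a real offset.

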